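# Finish the crosswise slat crib from slats racked on edge

## Task

Finish the half-built crib on the rubber mat with the three slats that stand on edge in the rack: first lay the missing slat of the second layer, then lay the other two across it as a third layer, right above the bottom pair. Every slat must end up lying flat, square to the layer below and flush with the crib's outer faces to within about a centimetre. Keep the slats already laid in their places and leave the other things on the table alone.

Things in the scene. Friction and masses are not known exactly. Their poses are not given: they have to be found in the camera images.
- mat: Fixed square black rubber mat, 200 x 200 x 4 mm, turned any way, with the half-built crib centred on it. Origin at the centre of its underside (table level); x, y along its sides, z up. Bottom slats lie along its x, second-layer slats along its y, third-layer slats along its x. The finished crib is 160 x 160 mm in plan and 45 mm high above the mat: three 15 mm layers, two slats each.
- place2 (a point): The empty place in the second layer, 60 mm along +x from the mat's centre, slat lengthwise along the mat's y, centre 26.5 mm above the table (on top of the bottom slats, whose tops are 19 mm above the table). This point is where the centre of the flat slat belongs; axes as the mat's.
- place3a (a point): One third-layer place, 60 mm along +y from the mat's centre, right above a bottom slat, slat lengthwise along the mat's x, centre 41.5 mm above the table (on top of the second-layer slats, whose tops are 34 mm above the table). This point is where the centre of the flat slat belongs; axes as the mat's.
- place3b (a point): The other third-layer place, 60 mm along -y from the mat's centre, slat lengthwise along the mat's x, centre 41.5 mm above the table. This point is where the centre of the flat slat belongs; axes as the mat's.
- laid1a: A loose plain wooden slat, 160 x 40 x 15 mm, already lying flat in the crib: bottom layer, along the mat's x, centre 60 mm along the mat's +y. Origin at its centre; x along its 160 mm length, y across its 40 mm width, z through its 15 mm thickness (up).
- laid1b: A loose plain wooden slat, 160 x 40 x 15 mm, already lying flat in the crib: bottom layer, along the mat's x, centre 60 mm along the mat's -y. Origin at its centre; x along its 160 mm length, y across its 40 mm width, z through its 15 mm thickness (up).
- laid2: A loose plain wooden slat, 160 x 40 x 15 mm, already lying flat in the crib: second layer, along the mat's y, resting across the two bottom slats, centre 60 mm along the mat's -x. Origin at its centre; x along its 160 mm length, y across its 40 mm width, z through its 15 mm thickness (up).
- rack: Fixed white plastic slat rack: a floor 100 x 170 x 6 mm with three slots along its x, 60 mm apart in y (at y = -60, 0, +60 mm); each slot is 19 mm wide between two 5 mm walls that rise 15 mm above the floor (21 mm above the table). Origin at the centre of its underside; z up.
- slata: One of three interchangeable loose wooden slats, 160 x 40 x 15 mm, standing at the start on its long narrow edge in the rack's slot at y = -60 mm, top edge 46 mm above the table. Origin at its centre; x along its 160 mm length, y through its 15 mm thickness (level while on edge, vertical once it lies flat), z across its 40 mm width (up while on edge).
- slatb: One of three interchangeable loose wooden slats, 160 x 40 x 15 mm, standing at the start on its long narrow edge in the rack's slot at y = 0, top edge 46 mm above the table. Origin at its centre; x along its 160 mm length, y through its 15 mm thickness (level while on edge, vertical once it lies flat), z across its 40 mm width (up while on edge).
- slatc: One of three interchangeable loose wooden slats, 160 x 40 x 15 mm, standing at the start on its long narrow edge in the rack's slot at y = +60 mm, top edge 46 mm above the table. Origin at its centre; x along its 160 mm length, y through its 15 mm thickness (level while on edge, vertical once it lies flat), z across its 40 mm width (up while on edge).
- cup: Bystander: small red plastic screw cup, 60 mm across, 38 mm high; origin at the centre of its underside.
- driver: Bystander: screwdriver with a blue grip, 190 mm long, lying flat along its own x; origin at the centre of its underside.
- magnifier: Bystander: round magnifier lying flat, rim 86 mm across and 13 mm high, black handle 18 mm thick reaching to 139 mm along its -x; origin under the centre of the lens.
- phonestand: Bystander: aluminium phone stand, base 85 x 75 mm, about 105 mm high; origin at the centre of its underside.
There are look-alikes about, which are no part of the job. What is shaped like the laid2 but orange is not meant.

How it is judged:
On the way, in this order (a step that is already met when the one before it is completed fails the run):
1. a rack slat lies flat in the empty place of the second layer (((horizontal distance between slata and place2 below 0.014 m and z of slata in the frame of place2 between -0.006 and 0.006 m and angle between the y axis of slata and the z axis of mat, either way round below 0.09 rad and angle between the x axis of slata and the y axis of mat, either way round below 0.12 rad and linear speed of slata below 0.02 m/s) or (horizontal distance between slatb and place2 below 0.014 m and z of slatb in the frame of place2 between -0.006 and 0.006 m and angle between the y axis of slatb and the z axis of mat, either way round below 0.09 rad and angle between the x axis of slatb and the y axis of mat, either way round below 0.12 rad and linear speed of slatb below 0.02 m/s) or (horizontal distance between slatc and place2 below 0.014 m and z of slatc in the frame of place2 between -0.006 and 0.006 m and angle between the y axis of slatc and the z axis of mat, either way round below 0.09 rad and angle between the x axis of slatc and the y axis of mat, either way round below 0.12 rad and linear speed of slatc below 0.02 m/s))), for 0.2 s.
2. a rack slat lies flat in one of the two third-layer places ((((horizontal distance between slata and place3a below 0.014 m and z of slata in the frame of place3a between -0.006 and 0.006 m and angle between the y axis of slata and the z axis of mat, either way round below 0.09 rad and angle between the x axis of slata and the x axis of mat, either way round below 0.12 rad and linear speed of slata below 0.02 m/s) or (horizontal distance between slatb and place3a below 0.014 m and z of slatb in the frame of place3a between -0.006 and 0.006 m and angle between the y axis of slatb and the z axis of mat, either way round below 0.09 rad and angle between the x axis of slatb and the x axis of mat, either way round below 0.12 rad and linear speed of slatb below 0.02 m/s) or (horizontal distance between slatc and place3a below 0.014 m and z of slatc in the frame of place3a between -0.006 and 0.006 m and angle between the y axis of slatc and the z axis of mat, either way round below 0.09 rad and angle between the x axis of slatc and the x axis of mat, either way round below 0.12 rad and linear speed of slatc below 0.02 m/s)) or ((horizontal distance between slata and place3b below 0.014 m and z of slata in the frame of place3b between -0.006 and 0.006 m and angle between the y axis of slata and the z axis of mat, either way round below 0.09 rad and angle between the x axis of slata and the x axis of mat, either way round below 0.12 rad and linear speed of slata below 0.02 m/s) or (horizontal distance between slatb and place3b below 0.014 m and z of slatb in the frame of place3b between -0.006 and 0.006 m and angle between the y axis of slatb and the z axis of mat, either way round below 0.09 rad and angle between the x axis of slatb and the x axis of mat, either way round below 0.12 rad and linear speed of slatb below 0.02 m/s) or (horizontal distance between slatc and place3b below 0.014 m and z of slatc in the frame of place3b between -0.006 and 0.006 m and angle between the y axis of slatc and the z axis of mat, either way round below 0.09 rad and angle between the x axis of slatc and the x axis of mat, either way round below 0.12 rad and linear speed of slatc below 0.02 m/s)))), for 0.2 s.
At the end, for the whole second after the job is handed in: A rack slat lies at rest in the second-layer place and in each third-layer place: centre within 14 mm sideways and 6 mm in height, flat within 0.09 rad, lengthwise within 0.12 rad of the mat's side. The three laid slats are still flat in their places, within 14 mm, 6 mm in height, 0.12 rad (((horizontal distance between slata and place2 below 0.014 m and z of slata in the frame of place2 between -0.006 and 0.006 m and angle between the y axis of slata and the z axis of mat, either way round below 0.09 rad and angle between the x axis of slata and the y axis of mat, either way round below 0.12 rad and linear speed of slata below 0.02 m/s) or (horizontal distance between slatb and place2 below 0.014 m and z of slatb in the frame of place2 between -0.006 and 0.006 m and angle between the y axis of slatb and the z axis of mat, either way round below 0.09 rad and angle between the x axis of slatb and the y axis of mat, either way round below 0.12 rad and linear speed of slatb below 0.02 m/s) or (horizontal distance between slatc and place2 below 0.014 m and z of slatc in the frame of place2 between -0.006 and 0.006 m and angle between the y axis of slatc and the z axis of mat, either way round below 0.09 rad and angle between the x axis of slatc and the y axis of mat, either way round below 0.12 rad and linear speed of slatc below 0.02 m/s)) and ((horizontal distance between slata and place3a below 0.014 m and z of slata in the frame of place3a between -0.006 and 0.006 m and angle between the y axis of slata and the z axis of mat, either way round below 0.09 rad and angle between the x axis of slata and the x axis of mat, either way round below 0.12 rad and linear speed of slata below 0.02 m/s) or (horizontal distance between slatb and place3a below 0.014 m and z of slatb in the frame of place3a between -0.006 and 0.006 m and angle between the y axis of slatb and the z axis of mat, either way round below 0.09 rad and angle between the x axis of slatb and the x axis of mat, either way round below 0.12 rad and linear speed of slatb below 0.02 m/s) or (horizontal distance between slatc and place3a below 0.014 m and z of slatc in the frame of place3a between -0.006 and 0.006 m and angle between the y axis of slatc and the z axis of mat, either way round below 0.09 rad and angle between the x axis of slatc and the x axis of mat, either way round below 0.12 rad and linear speed of slatc below 0.02 m/s)) and ((horizontal distance between slata and place3b below 0.014 m and z of slata in the frame of place3b between -0.006 and 0.006 m and angle between the y axis of slata and the z axis of mat, either way round below 0.09 rad and angle between the x axis of slata and the x axis of mat, either way round below 0.12 rad and linear speed of slata below 0.02 m/s) or (horizontal distance between slatb and place3b below 0.014 m and z of slatb in the frame of place3b between -0.006 and 0.006 m and angle between the y axis of slatb and the z axis of mat, either way round below 0.09 rad and angle between the x axis of slatb and the x axis of mat, either way round below 0.12 rad and linear speed of slatb below 0.02 m/s) or (horizontal distance between slatc and place3b below 0.014 m and z of slatc in the frame of place3b between -0.006 and 0.006 m and angle between the y axis of slatc and the z axis of mat, either way round below 0.09 rad and angle between the x axis of slatc and the x axis of mat, either way round below 0.12 rad and linear speed of slatc below 0.02 m/s)) and x of laid1a in the frame of mat between -0.014 and 0.014 m and y of laid1a in the frame of mat between 0.046 and 0.074 m and z of laid1a in the frame of mat between 0.0055 and 0.0175 m and angle between the x axis of each of laid1a, laid1b and the x axis of mat, either way round below 0.12 rad and angle between the z axis of each of laid1a, laid1b, laid2 and the z axis of mat, either way round below 0.09 rad and linear speed of each of laid1a, laid1b, laid2 below 0.02 m/s and x of laid1b in the frame of mat between -0.014 and 0.014 m and y of laid1b in the frame of mat between -0.074 and -0.046 m and z of laid1b in the frame of mat between 0.0055 and 0.0175 m and x of laid2 in the frame of mat between -0.074 and -0.046 m and y of laid2 in the frame of mat between -0.014 and 0.014 m and z of laid2 in the frame of mat between 0.0205 and 0.0325 m and angle between the x axis of laid2 and the y axis of mat, either way round below 0.12 rad); the robot touches nothing.
It fails at once if the screw cup is pushed more than 20 mm from its place (distance of cup from where it was at the start of the episode above 0.02 m).
It fails at once if the screwdriver is pushed more than 20 mm from its place (distance of driver from where it was at the start of the episode above 0.02 m).
It fails at once if the magnifier is pushed more than 20 mm from its place (distance of magnifier from where it was at the start of the episode above 0.02 m).
It fails at once if the phone stand is pushed more than 20 mm from its place (distance of phonestand from where it was at the start of the episode above 0.02 m).
It also fails if it takes over 72 s, if anything falls off the work surface, if the arm or the gripper's body presses on something with over 40 N, if the wrist force passes 120 N, or if a joint passes its speed limit or range.

## Robot

A 7-joint arm with a two-finger parallel gripper is mounted at the origin on the work surface. World frame = base frame: x ahead of the robot, y to its left, z up, the work surface at z = 0. Lengths are in m, angles in rad, forces in N, time in s.
With the tool pointing down it reaches from about 0.4 to 0.875 m from the base axis. Payload 19.3 kg.
Tool frame: the origin (TCP) lies at the very end of the fingers, on their centre line; the grasp point (between the pads) lies 19 mm behind it (bot.grip_point_offset is the z of the grasp point in the tool frame, in m); z points along the fingers, y is the line along which they close (so a half turn about z gives the same grasp; the last joint's range is limited). The gripper opens to 85 mm and grips with 20 to 120 N. Pads are 22 mm wide; open, the fingers measure 114 mm over their backs; the gripper's body (76 mm by 85 mm) begins 54 mm behind the grasp point. The pads swing forward as they close: fully open they stand 13 mm farther back than shut.
Start: joints at [-1.323, 0.521, -0.036, 1.599, 0.021, 1.021, -0.113], TCP at [0.195, 0.594, 0.198] pointing down, gripper open.
Joint ranges: [-2.91, 2.91], [-0.3, 2.13], [-1.5, 1.42], [0.17, 2.43], [-1.26, 4.41], [0.16, 1.93], [-2.52, 2.52]. Speed limits (rad/s): [1.89, 1.89, 2.39, 2.39, 3.01, 3.01, 3.01].

## Interface

Orientations are given as a unit quaternion [w, x, y, z].
In Python, from station import bot gives the robot as it stands.
- The arm moves only by the tool move_arm, never from a script. Its arguments are lists of equal length, an entry for each row: "xyz": the shift along the tool's x, y, z scaled (see below), a list of three; "spin": the turn about the tool's z scaled (see below); "claw": the gripper command: -1 is shut, 1 is fully open, values between are in proportion. In form: {"xyz": [[x, y, z], ...], "spin": [spin, ...], "claw": [claw, ...]}. A call has 1 to 20 rows; each row is the pose to reach, as a shift and turn from the pose commanded when the call began, along the tool's axes at that moment; what a row does not reach only later rows make up. The controller multiplies each number of a shift by 12 cm and each number of a turn by 90 degrees. A row lasts 1/12 s, in which the tool goes at most 41.7 mm and 7.16 degrees, less where a joint would pass 70% of its speed; a pose out of reach is approached as far as the arm can. A call with a number of a shift or a turn outside -1 to 1 is refused whole. A call with a gripper value outside its range is refused whole. The fingers move at their own pace and stop on an object; the grip force is fixed at half the most. Time passes only in rows, so rows that repeat a pose let the fingers close. It gives the time, the measured TCP pose, the force, the opening and the grip force at its end, in the units of the state.
- bot.get_obs(): the state, without advancing time (a new reading comes with each control period).
- bot.read_camera(name): name is "scene" or "top" or "wrist"; returns the picture (384x512x3 uint8, red, green, blue); there is no depth.
- bot.get_calibration(name): a dict with "mtx" (3x3 intrinsics, pixels), "R" (3x3) and "t" (3): a world point X has camera coordinates R X + t. Camera axes: x right, y down, z forward; pixel columns grow to the right and rows downward; lengths in m; the calibration is good to about 2 mm. A picture is of the moment at which its call begins: read the wrist's pose just before it. get_calibration takes no time and is no camera call; for the wrist camera it gives the pose at the moment of the call.
- bot.job_done(): hands the job in; it is judged then, once.
The state is a dict: "time": time; "joint_positions": joint angles; "joint_velocities": joint speeds; "joint_torque": joint torques, N m; "position": TCP position; "tcp_rot": TCP orientation; "contact_force": force on the tool from outside, world axes, zero at the start; "ft_torque": the same for the moment, N m; "opening": finger opening in m; "gripper_force": force on a finger pad.
Only numpy, scipy, OpenCV 4.12 (cv2) and the standard library are available. Lean on these libraries where they do the work, as an engineer would, in place of code of your own. Each camera call takes 0.05 s, during which the arm holds its last target. There are 200 camera calls.

## Working session

There is one attempt and no reset: what is moved stays moved. The work goes in short steps, Python scripts to look and compute and a tool call to move; the robot and the scene stay as the last step left them, time stands still between calls to the robot, and variables do not carry over. Pictures are saved under pics/ and viewed, at most 10 in all, crops included, and the job is handed in when it is done.

Besides the shell and the picture viewer there is one more tool, called after "Emit:" as a command line: name --pt "numbers of a row" for each row, then --argument value for the rest. move_arm: Moves the arm, as the interface text tells. Its arguments: {"type":"object","properties":{"xyz":{"type":"array","items":{"type":"array","items":{"type":"number"}}},"spin":{"type":"array","items":{"type":"number"}},"claw":{"type":"array","items":{"type":"number"}}},"required":["xyz","spin","claw"]}

```bash
mkdir -p pics; ls
python3 - <<'E'
from station import bot
import cv2,numpy as np
o=bot.get_obs();print({k:np.round(o[k],3).tolist() for k in('time','position','tcp_rot','opening')})
for n in('top','scene'):
    im=bot.read_camera(n)[:,:,::-1];cv2.imwrite(f'pics/{n}0.png',im)
    cv2.imwrite(f'pics/{n}0b.png',cv2.resize(im,(800,600),interpolation=cv2.INTER_CUBIC))
    c=bot.get_calibration(n);print(n,c)
E
```

```text
pics
{'time': 0.0, 'position': [0.195, 0.593, 0.198], 'tcp_rot': [-0.0, 0.158, 0.987, -0.001], 'opening': 0.086}
top {'mtx': array([[371.62125399,   0.        , 260.41843793],
       [  0.        , 371.62125399, 192.98033633],
       [  0.        ,   0.        ,   1.        ]]), 'R': array([[ 0.01326522, -0.99970201,  0.02049199],
       [-0.99757935, -0.01463053, -0.06798074],
       [ 0.06826029, -0.01954061, -0.99747616]]), 't': array([0.02359988, 0.5135292 , 1.10834126])}
scene {'mtx': array([[454.56916881,   0.        , 255.76134621],
       [  0.        , 454.56916881, 182.49105488],
       [  0.        ,   0.        ,   1.        ]]), 'R': array([[ 0.39748178,  0.91751768, -0.01302034],
       [ 0.76570988, -0.339469  , -0.54630503],
       [-0.50566453,  0.20717649, -0.8374851 ]]), 't': array([-0.2375199 , -0.33993646,  1.53133949])}
```

View pics/top0b.png

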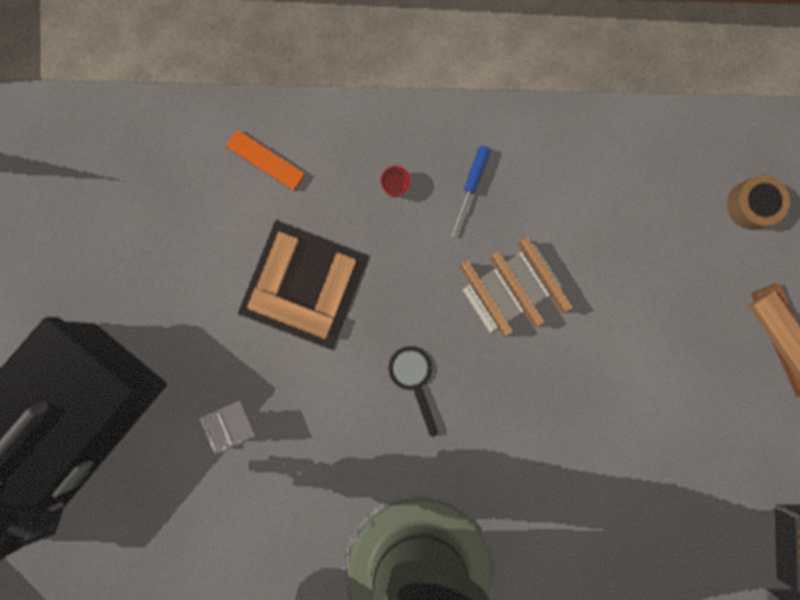

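View pics/scene0b.png

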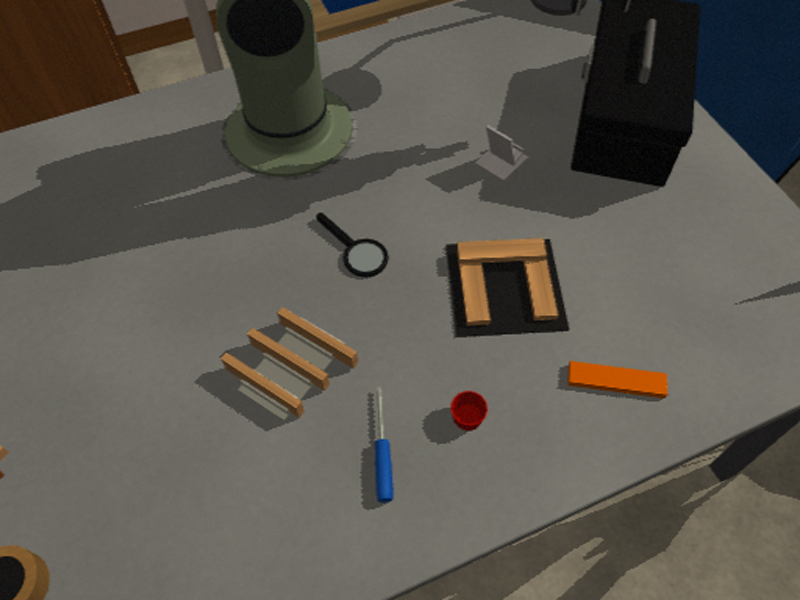

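The top picture shows the mat and half-built crib at (305,285), the rack with three slats on edge at (515,287), the cup at (395,180), the driver at (472,190), the magnifier at (412,370) and the phone stand at (227,427).

Candidate slats are the three on edge in the white rack at (515,287), the orange slab at (265,160) and the wooden pile at (785,335). Only the rack slats fit the description. I'll confirm this in enlarged crops and measure from them.

Run:
```python
import cv2,numpy as np
im=cv2.imread('pics/top0.png')
def crop(x0,y0,w,h,s):
    c=cv2.resize(im[y0:y0+h,x0:x0+w],None,fx=s,fy=s,interpolation=cv2.INTER_CUBIC)
    for k in range(0,w,10): cv2.putText(c,str(x0+k),(k*s,8),0,.3,(255,255,0),1);cv2.line(c,(k*s,10),(k*s,16),(255,255,0),1)
    for k in range(0,h,10): cv2.putText(c,str(y0+k),(0,k*s+4),0,.3,(255,255,0),1);cv2.line(c,(20,k*s),(26,k*s),(255,255,0),1)
    return c
a=crop(145,135,100,90,4);b=crop(285,143,100,90,4)
a=crop(150,138,88,88,4)
b=crop(290,148,88,72,4)
import itertools
# bigger: 6x stacked would exceed, so 4.5->use 2 crops side by side
a=cv2.resize(a,(400,400));b=crop(292,148,80,70,5)
a=crop(150,138,80,88,5)
H=max(a.shape[0],b.shape[0]);f=lambda c:cv2.copyMakeBorder(c,0,H-c.shape[0],0,0,0)
cv2.imwrite('pics/crop1.png',np.hstack([f(a),f(b)]))
```

```text
(no output)
```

View pics/crop1.png

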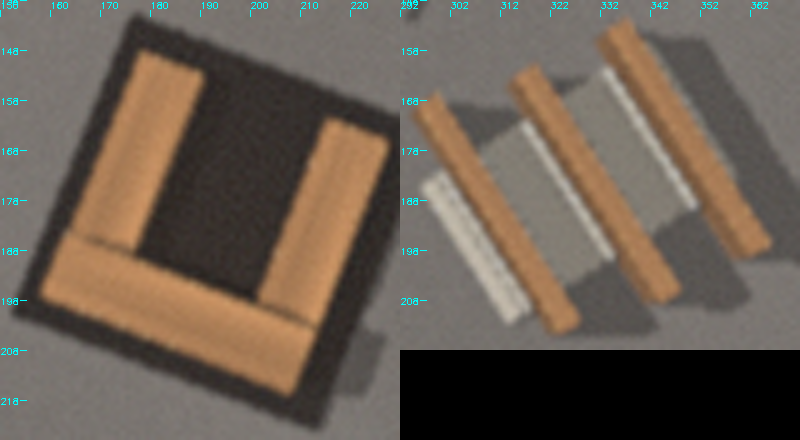

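The crop confirms three plain wood slats on edge in the white rack, and the crib with its gap on the upper-right side. The corners I read off go into the fits below.

```bash
cat > h.py <<'E'
import cv2,numpy as np
from station import bot
from scipy.optimize import least_squares
def proj(c,X):
    p=(np.atleast_2d(X)@c['R'].T+c['t'])@c['mtx'].T; return p[:,:2]/p[:,2:]
def unproj(c,uv,z):
    uv=np.atleast_2d(uv);d=np.c_[uv,np.ones(len(uv))]@np.linalg.inv(c['mtx']).T@c['R'];o=-c['R'].T@c['t']
    return o+d*((z-o[2])/d[:,2])[:,None]
def fit(c,P,uv,g):   # P in body frame (m), returns x,y,yaw
    P=np.array(P,float);R=lambda a:np.array([[np.cos(a),-np.sin(a)],[np.sin(a),np.cos(a)]])
    f=lambda v:(proj(c,np.c_[P[:,:2]@R(v[2]).T+v[:2],P[:,2]])-uv).ravel()
    r=least_squares(f,g,loss='soft_l1');return r.x,f(r.x).reshape(-1,2)
def tool():
    o=bot.get_obs();w,x,y,z=o['tcp_rot'];return o,2*np.arctan2(y,x)-np.pi/2 # yaw of tool y
def rel(p,q): # world target xy,z -> shift numbers; q= tool-y yaw wanted (rad)
    o,ty=tool();d=np.array(p)-o['position'];tx=ty+np.pi/2
    s=np.array([d[0]*np.cos(tx)+d[1]*np.sin(tx),d[0]*np.cos(ty)+d[1]*np.sin(ty),-d[2]])/.12
    dq=(q-ty+np.pi/2)%np.pi-np.pi/2
    return s.round(3),round(-dq/(np.pi/2),3)
E
python3 - <<'E'
from h import *
c=bot.get_calibration('top')
A=np.array([[137,15],[12,313],[322,430],[70,232],[40,295],[293,395],[317,327],[138,50],[205,72],[328,118],[388,142]])/5+[150,138]
P=np.array([[100,100,4],[-100,100,4],[-100,-100,4],[-40,80,34],[-80,80,34],[-80,-80,34],[-40,-80,34],[80,80,19],[80,40,19],[80,-40,19],[80,-80,19]])/1e3
v,r=fit(c,P,A,[.65,.2,-.3]);print('mat',v.round(4),np.degrees(v[2]));print(r.round(1).tolist())
for n,e in(('L',[[437,93],[580,318]]),('M',[[537,67],[680,290]]),('R',[[632,20],[770,243]])):
    w=unproj(c,(np.array(e)-[400,0])/5+[292,148],.046);d=w[0]-w[1];print(n,w.mean(0).round(4),np.degrees(np.arctan2(d[1],d[0])),np.linalg.norm(d))
for n,p,z in(('cup',(395,180),.038),('drvtip',(457,236),.01),('drvend',(485,147),.02),('mag',(410,368),.01),('maghandle',(434,434),.01),('stand',(227,427),.03)):
    print(n,unproj(c,np.array(p)*.64,z).round(3)[0])
o=bot.get_obs();print(proj(bot.get_calibration('scene'),o['position']),proj(c,o['position']))
w=bot.get_calibration('wrist');print(w['R'].round(2).tolist(),(-w['R'].T@w['t']).round(3))
E
```

```text
mat [ 0.5441  0.2318 -0.3424] -19.61689957580718
[[-1.3, -0.4], [-0.3, 0.8], [-0.7, 0.4], [-0.8, 0.0], [0.2, 0.0], [0.2, -1.2], [0.2, -0.2], [1.2, -0.0], [0.2, 0.2], [0.3, 0.2], [0.6, -0.1]]
L [ 0.5252 -0.1262  0.046 ] 32.82705151409035 0.15761033311791642
M [ 0.5422 -0.1857  0.046 ] 32.91815606122235 0.15682026369682828
R [ 0.5711 -0.241   0.046 ] 31.83193885616173 0.15565777267485095
cup [0.746 0.057 0.038]
drvtip [ 0.644 -0.066  0.01 ]
drvend [ 0.821 -0.119  0.02 ]
mag [0.385 0.023 0.01 ]
maghandle [ 0.259 -0.025  0.01 ]
stand [0.271 0.366 0.03 ]
[[380.66635357  19.03506554]] [[ 31.25468375 313.74146809]]
[[0.31, 0.95, -0.0], [0.92, -0.3, 0.26], [0.25, -0.08, -0.97]] [0.131 0.614 0.374]
```

Emit:
move_arm --pt "-0.88 -0.96 -0.4" --pt "-0.88 -0.96 -0.4" --pt "-0.88 -0.96 -0.4" --pt "-0.88 -0.96 -0.4" --pt "-0.88 -0.96 -0.4" --spin '[0,0,0,0,0]' --claw '[0,0,0,0,0]'

```text
time: 0.52
position: [0.2636, 0.446, 0.2482]
tcp_rot: [0.001, 0.161, 0.987, 0.0]
contact_force: [0.9, -0.0, 0.4]
opening: 0.0422
gripper_force: 0.0
```

Emit:
move_arm --pt "-0.88 -0.96 0" --pt "-0.88 -0.96 0" --pt "-0.88 -0.96 0" --pt "-0.88 -0.96 0" --pt "-0.88 -0.96 0" --spin '[0,0,0,0,0]' --claw '[0,0,0,0,0]'

```text
time: 0.93
position: [0.3263, 0.3034, 0.2462]
tcp_rot: [0.0, 0.161, 0.987, -0.001]
contact_force: [0.5, -0.7, 0.9]
opening: 0.0424
gripper_force: 0.0
```

Emit:
move_arm --pt "-0.88 -0.95 0" --pt "-0.88 -0.95 0" --pt "-0.88 -0.95 0" --pt "-0.88 -0.95 0" --pt "-0.88 -0.95 0" --spin '[0,0,0,0,0]' --claw '[0,0,0,0,0]'

```text
time: 1.35
position: [0.3904, 0.1624, 0.2462]
tcp_rot: [0.0, 0.161, 0.987, -0.001]
contact_force: [0.2, -0.3, 0.5]
opening: 0.0428
gripper_force: 0.0
```

Emit:
move_arm --pt "-0.88 -0.95 0" --pt "-0.88 -0.95 0" --pt "-0.88 -0.95 0" --pt "-0.88 -0.95 0" --pt "-0.88 -0.95 0" --spin '[0,0,0,0,0]' --claw '[0,0,0,0,0]'

```text
time: 1.77
position: [0.4549, 0.021, 0.2461]
tcp_rot: [0.001, 0.161, 0.987, -0.001]
contact_force: [-0.0, -0.5, -1.3]
opening: 0.0428
gripper_force: 0.0
```

Emit:
move_arm --pt "-0.88 -0.95 0" --pt "-0.88 -0.95 0" --pt "-0.88 -0.95 0" --pt "-0.88 -0.95 0" --pt "-0.88 -0.95 0" --pt "-0.88 -0.95 0" --pt "-0.88 -0.95 0" --pt "-0.88 -0.95 0" --pt "-0.88 -0.95 0" --pt "-0.88 -0.95 0" --spin '[-0.57,-0.57,-0.57,-0.57,-0.57,-0.57,-0.57,-0.57,-0.57,-0.57]' --claw '[0,0,0,0,0,0,0,0,0,0]'

```text
time: 2.6
position: [0.5179, -0.1149, 0.246]
tcp_rot: [-0.0, -0.283, 0.959, 0.0]
contact_force: [-0.0, -0.2, 0.1]
opening: 0.0425
gripper_force: 0.0
```

Run:
```python
from h import *
import json
o,ty=tool();print(o['time'],o['position'],np.degrees(ty))
c=bot.get_calibration('wrist');im=bot.read_camera('wrist')[:,:,::-1]
json.dump({k:v.tolist() for k,v in c.items()},open('w1.json','w'))
cv2.imwrite('pics/w1.png',cv2.resize(im,(800,600),interpolation=cv2.INTER_CUBIC))
print(rel([.521,-.120,.2],np.radians(122.6)))
```

```text
2.6 [ 0.51793811 -0.1149203   0.24595004] 122.87311736370917
(array([ 0.002, -0.049,  0.383]), np.float64(0.003))
```

View pics/w1.png

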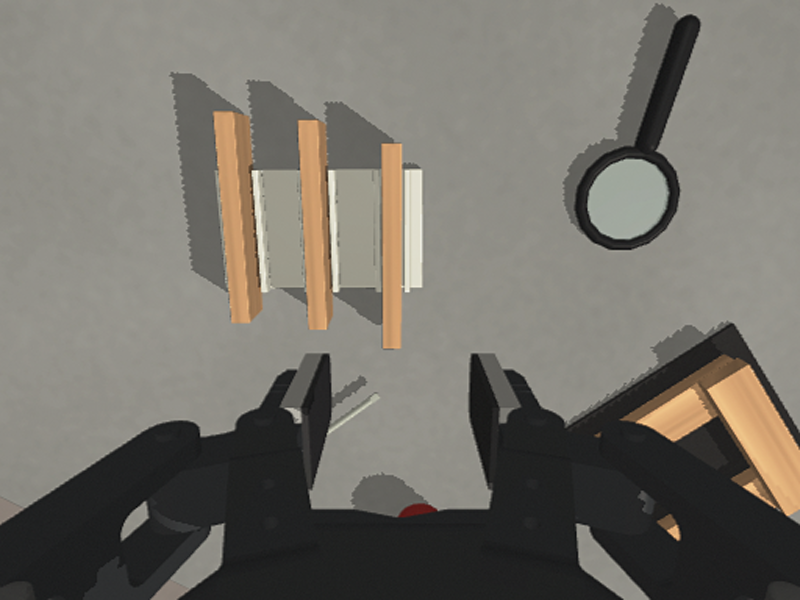

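The wrist view shows the three slats' top faces. The left-top, right-top, left-bottom and right-bottom corners are L (382,143),(402,143),(382,349),(402,349), M (298,121),(318,121),(309,329),(326,329) and R (214,112),(236,112),(232,322),(250,322).

Run:
```python
from h import *
import json
c={k:np.array(v) for k,v in json.load(open('w1.json')).items()}
for n,e in(('L',[(382,143),(402,143),(382,349),(402,349)]),('M',[(298,121),(318,121),(309,329),(326,329)]),('R',[(214,112),(236,112),(232,322),(250,322)])):
    w=unproj(c,np.array(e)*.64,.046);m=w.mean(0);d=(w[0]+w[1]-w[2]-w[3])/2
    print(n,m.round(4),np.degrees(np.arctan2(d[1],d[0]))%180,np.linalg.norm(d).round(4),np.linalg.norm(w[0]-w[1]).round(4),*rel([m[0],m[1],.03],np.radians(122.9)))
```

```text
L [ 0.5206 -0.1194  0.046 ] 32.629893080776924 0.1601 0.0146 [ 0.002 -0.043  1.8  ] -0.001
M [ 0.5397 -0.1786  0.046 ] 32.860324677457044 0.1581 0.0144 [ 0.136 -0.544  1.8  ] -0.001
R [ 0.5672 -0.2323  0.046 ] 32.22392064468619 0.1582 0.0158 [ 0.186 -1.044  1.8  ] -0.001
```

Emit:
move_arm --pt "0 -0.04 0.9" --pt "0 -0.04 0.9" --pt "0 -0.04 0.9" --pt "0 -0.04 0.9" --spin '[0,0,0,0]' --claw '[0,0,0,0]'

```text
time: 2.98
position: [0.5181, -0.1185, 0.1338]
tcp_rot: [-0.003, -0.283, 0.959, 0.001]
contact_force: [-0.8, 0.1, -0.5]
opening: 0.0428
gripper_force: 0.0
```

Emit:
move_arm --pt "0 0 0.3" --pt "0 0 0.6" --pt "0 0 0.8" --pt "0 0 0.94" --pt "0 0 0.94" --pt "0 0 0.94" --pt "0 0 0.94" --pt "0 0 0.94" --pt "0 0 0.94" --pt "0 0 0.94" --pt "0 0 0.94" --spin '[0,0,0,0,0,0,0,0,0,0,0]' --claw '[0,0,0,0,0,-1,-1,-1,-1,-1,-1]'

```text
time: 3.9
position: [0.5209, -0.1191, 0.0259]
tcp_rot: [0.0, -0.285, 0.959, -0.0]
contact_force: [0.2, 0.2, -0.1]
opening: 0.0001
gripper_force: 0.0
```

Run:
```python
from h import *
o,ty=tool();print(o['time'],o['position'],np.degrees(ty),o['opening'],o['gripper_force'])
a=bot.read_camera('wrist')[:,:,::-1];b=bot.read_camera('top')[:,:,::-1]
cv2.imwrite('pics/w2.png',np.hstack([cv2.resize(a,(400,300)),cv2.resize(b[130:230,270:404],(400,300),interpolation=cv2.INTER_CUBIC)]))
```

```text
3.9 [ 0.52092461 -0.11911333  0.02590103] 123.08399812833453 6.373048077739491e-05 0.0
```

View pics/w2.png

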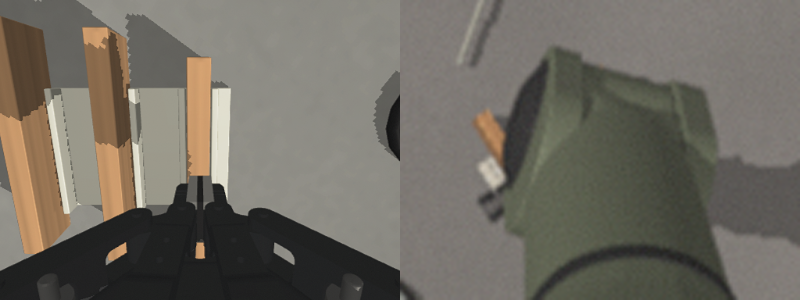

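The fingers are shut at (200,190) with the slat running beneath or behind them, so nothing is gripped. I'll check the tip position against the calibration.

Run:
```python
from h import *
o,ty=tool();c=bot.get_calibration('wrist')
p=o['position'];tx=np.array([np.cos(ty+np.pi/2),np.sin(ty+np.pi/2),0])
s=400/512
for dz in(0,.02,.04,.06):print(dz,(proj(c,p+[0,0,dz])*s).round(1))
for k in(-1,1):print('slat ends',(proj(c,np.array([.5206,-.1194,.046])+k*.08*np.array([np.cos(.5695),np.sin(.5695),0]))*s).round(1))
print('slat width at near end', proj(c,[.5206-.067+.0041,-.1194-.043-.0063,.046])*s,proj(c,[.5206-.067-.0041,-.1194-.043+.0063,.046])*s)
```

```text
0 [[199.1 172.4]]
0.02 [[199. 183.]]
0.04 [[198.9 196.3]]
0.06 [[198.7 213.5]]
slat ends [[199.6  57.9]]
slat ends [[198.  280.1]]
slat width at near end [[186.76946175  58.63560582]] [[212.04935524  58.64165917]]
```

Run:
```python
from h import *
print(bot.grip_point_offset,bot.get_obs())
a=bot.read_camera('wrist')[:,:,::-1]
s=bot.read_camera('scene')[:,:,::-1]
c=bot.get_calibration('scene');u=proj(c,bot.get_obs()['position'])[0];print(u)
x,y=int(u[0]),int(u[1]);k=s[max(0,y-60):y+60,max(0,x-40):x+40]
cv2.imwrite('pics/w3.png',np.hstack([cv2.resize(a[200:384,195:317],(398,600),interpolation=cv2.INTER_CUBIC),cv2.resize(k,(400,600),interpolation=cv2.INTER_CUBIC)]))
```

```text
-0.0187 {'time': 4.0, 'joint_positions': array([ 0.01312702,  0.64182597,  0.13837238,  1.97112838, -0.16164743,
        0.53867297,  2.41152783]), 'joint_velocities': array([ 1.46176616e-03,  3.98019857e-03, -6.02698121e-04, -1.22293662e-03,
        7.77187850e-04, -7.67201271e-04, -2.75805438e-06]), 'joint_torque': array([-4.64479078e-02, -8.80164957e+01,  6.61685809e+00, -2.20610422e+01,
        1.20774223e-02,  1.04227080e-02, -6.79687961e-03]), 'position': array([ 0.52072555, -0.11908311,  0.02557552]), 'tcp_rot': array([ 1.46292963e-04, -2.84738196e-01,  9.58605306e-01, -6.94328449e-05]), 'contact_force': array([-0.30697793,  0.02500084,  0.04399578]), 'ft_torque': array([-0.04218299, -0.05822722, -0.01013345]), 'gripper_force': 0.0, 'opening': 0.00018574071730756824}
[203.62788984 214.20669196]
```

View pics/w3.png

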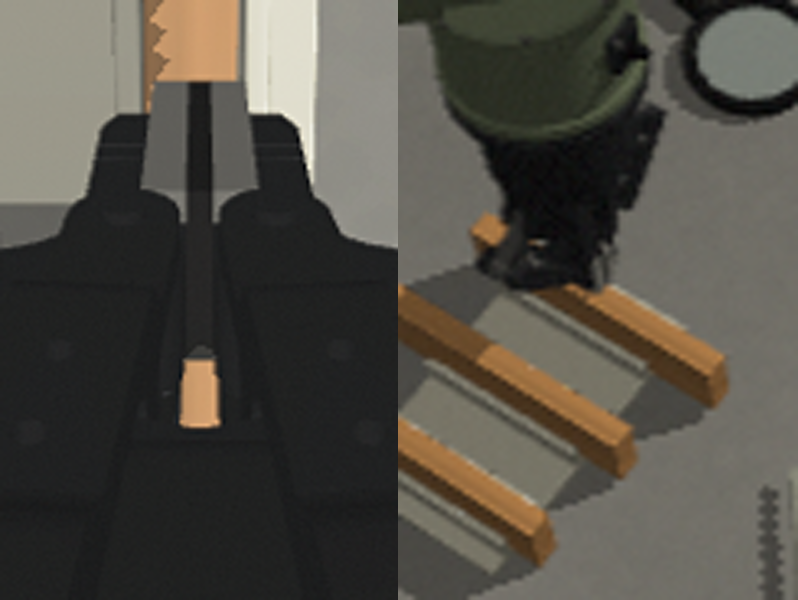

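The shut pads cover the slat's top without touching it, so the real tips sit higher than the reported TCP. I'll open and probe lower in small steps.

Emit:
move_arm --pt "0 0 0" --pt "0 0 0" --pt "0 0 0" --pt "0 0 0" --pt "0 0 0.05" --pt "0 0 0.1" --pt "0 0 0.13" --pt "0 0 0.13" --spin '[0,0,0,0,0,0,0,0]' --claw '[0,0,0,0,0,0,0,0]'

```text
time: 4.77
position: [0.5199, -0.119, 0.0086]
tcp_rot: [-0.001, -0.285, 0.959, 0.0]
contact_force: [0.1, -0.4, -0.7]
opening: 0.0431
gripper_force: 0.0
```

Emit:
move_arm --pt "0 0 0" --pt "0 0 0" --pt "0 0 0" --pt "0 0 0" --pt "0 0 0" --pt "0 0 0" --spin '[0,0,0,0,0,0]' --claw '[-0.7,-0.7,-0.7,-0.7,-0.7,-0.7]'

```text
time: 5.27
position: [0.5207, -0.1191, 0.0099]
tcp_rot: [0.0, -0.285, 0.959, -0.0]
contact_force: [-0.7, 0.3, 2.3]
opening: 0.0133
gripper_force: 30.8
```

Emit:
move_arm --pt "0 0 0" --pt "0 0 0" --pt "0 0 0" --pt "0 0 0.04" --pt "0 0 0.08" --pt "0 0 0.08" --spin '[0,0,0,0,0,0]' --claw '[0,0,0,0,0,0]'

```text
time: 5.77
position: [0.5201, -0.1189, -0.001]
tcp_rot: [-0.001, -0.285, 0.959, 0.0]
contact_force: [0.3, -0.5, 0.7]
opening: 0.0426
gripper_force: 0.0
```

Emit:
move_arm --pt "0 0 0" --pt "0 0 0" --pt "0 0 0" --pt "0 0 0" --pt "0 0 0" --spin '[0,0,0,0,0]' --claw '[-1,-1,-1,-1,-1]'

```text
time: 6.18
position: [0.5206, -0.1191, 0.0002]
tcp_rot: [0.0, -0.285, 0.959, -0.0]
contact_force: [0.1, 0.2, 0.5]
opening: 0.0131
gripper_force: 60.1
```

Emit:
move_arm --pt "0 0 -0.2" --pt "0 0 -0.4" --pt "0 0 -0.5" --pt "0 0 -0.5" --spin '[0,0,0,0]' --claw '[-1,-1,-1,-1]'

```text
time: 6.52
position: [0.522, -0.1194, 0.0625]
tcp_rot: [0.002, -0.285, 0.959, -0.001]
contact_force: [1.0, -0.3, -0.0]
opening: 0.0134
gripper_force: 60.0
```

Emit:
move_arm --pt "-0.57 0.67 0" --pt "-0.57 0.67 0" --pt "-0.57 0.67 0" --pt "-0.57 0.67 0.25" --pt "-0.57 0.67 0.45" --pt "-0.57 0.67 0.52" --pt "-0.57 0.67 0.55" --pt "-0.57 0.67 0.56" --spin '[0,0,0,0,0,0,0,0]' --claw '[-1,-1,-1,-1,-1,-1,-1,-1]'

```text
time: 7.18
position: [0.5329, -0.0148, -0.0065]
tcp_rot: [-0.001, -0.284, 0.959, 0.0]
contact_force: [-17.4, 1.2, 51.8]
opening: 0.0137
gripper_force: 67.4
```

Emit:
move_arm --pt "0 0 -0.008" --pt "0 0 -0.008" --pt "0 0 -0.008" --pt "0 0 -0.008" --pt "0 0 -0.008" --pt "0 0 -0.008" --pt "0 0 0.03" --pt "0 0 0.06" --spin '[0,0,0,0,0,0,0,0]' --claw '[-1,0,1,1,1,1,1,1]'

```text
time: 7.85
position: [0.5341, -0.0144, -0.0147]
tcp_rot: [0.0, -0.285, 0.959, -0.0]
contact_force: [-0.5, -0.6, -0.1]
opening: 0.0852
gripper_force: 0.0
```

Run:
```python
from h import *
o,ty=tool();print(o['time'],o['position'],o['contact_force'],o['opening'])
a=bot.read_camera('wrist')[:,:,::-1];cv2.imwrite('pics/w4.png',cv2.resize(a,(600,450)))
```

```text
7.85 [ 0.53407731 -0.01436011 -0.01465178] [-0.50666398 -0.63479503 -0.08065302] 0.08521713423756584
```

View pics/w4.png

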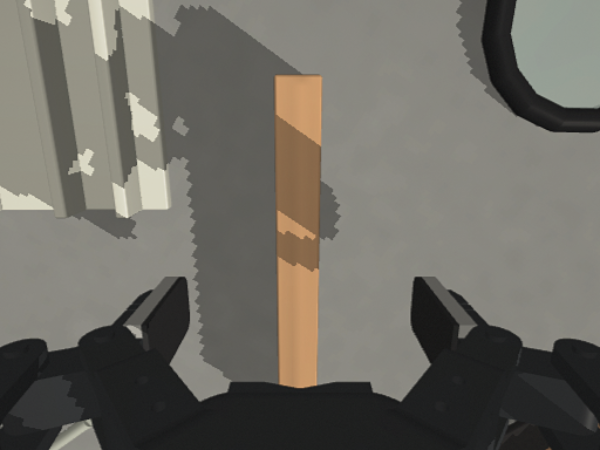

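Emit:
move_arm --pt "0 0.12 0" --pt "0 0.24 0" --pt "0 0.29 0" --pt "0 0.33 0" --pt "0 0.37 0" --pt "0 0.41 0" --pt "0 0.45 0" --pt "0 0.48 0" --pt "0 0.48 0" --pt "0 0.48 0" --pt "0 0.48 0" --spin '[0,0,0,0,0,0,0,0,0,0,0]' --claw '[1,1,1,1,1,1,1,1,1,1,1]'

```text
time: 8.82
position: [0.5028, 0.0337, -0.0143]
tcp_rot: [0.0, -0.285, 0.959, -0.0]
contact_force: [-0.4, -0.5, 0.0]
opening: 0.0854
gripper_force: 0.0
```

Run:
```python
from h import *
import json
o,ty=tool();print(o['time'],o['position'],o['contact_force'],o['opening'],np.degrees(ty))
c=bot.get_calibration('wrist');a=bot.read_camera('wrist')[:,:,::-1];cv2.imwrite('pics/w5f.png',a);cv2.imwrite('pics/w5.png',cv2.resize(a,(800,600)))
json.dump({k:v.tolist() for k,v in c.items()},open('w5.json','w'))
```

```text
8.8167 [ 0.50275523  0.03368296 -0.01426268] [-0.3539713  -0.52917031  0.0422558 ] 0.0854203196494995 123.07497138669164
```

View pics/w5.png

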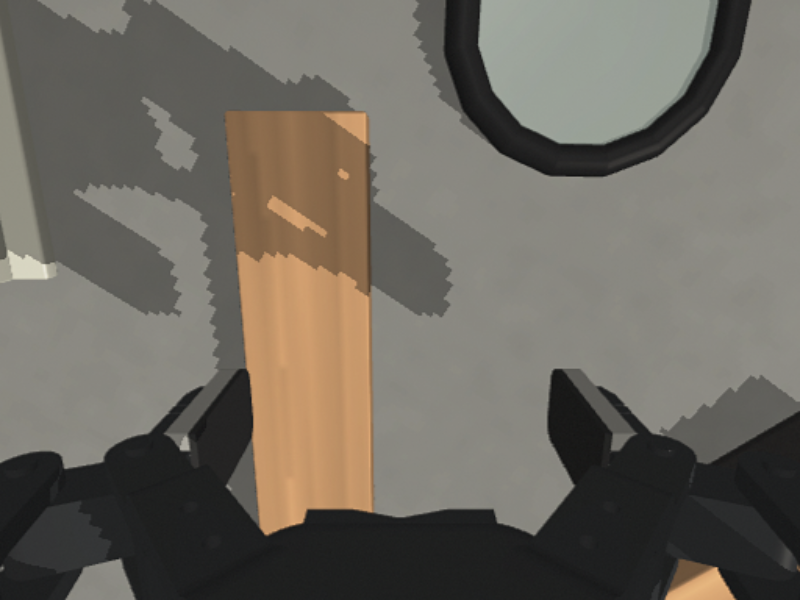

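The slat now lies flat, with its far-end corners at (226,111) and (368,111) and its right edge running to (373,500). I'll compute its centre from these.

Run:
```python
from h import *
import json
c={k:np.array(v) for k,v in json.load(open('w5.json')).items()}
w=unproj(c,np.array([(226,111),(368,111),(371,480),(255,480)])*.64,.015)
d=(w[1]-w[2]);d/=np.linalg.norm(d);m=(w[0]+w[1])/2-d*.08
print(np.linalg.norm(w[0]-w[1]),np.degrees(np.arctan2(d[1],d[0]))%180,m)
print(rel([m[0],m[1],-.02],np.radians(123)))
M=np.array([.5441,.2318]);R=lambda a:np.array([[np.cos(a),-np.sin(a)],[np.sin(a),np.cos(a)]])
for n,p in(('2',(.06,0)),('3a',(0,.06)),('3b',(0,-.06))):print(n,M+R(-.3424)@p)
```

```text
0.03970295931681842 32.60177204659624 [0.51775129 0.00908834 0.015     ]
(array([ 0.007, -0.239,  0.048]), np.float64(0.001))
2 [0.60061709 0.21165508]
3a [0.56424492 0.28831709]
3b [0.52395508 0.17528291]
```

Emit:
move_arm --pt "0.01 -0.24 0" --pt "0.01 -0.24 0" --pt "0.01 -0.24 0.03" --pt "0.01 -0.24 0.06" --pt "0.01 -0.24 0.09" --pt "0.01 -0.24 0.1" --pt "0.01 -0.24 0.1" --spin '[0,0,0,0,0,0,0]' --claw '[1,1,0.5,0.2,0.2,0.2,0.2]'

```text
time: 9.45
position: [0.5168, 0.0095, -0.0268]
tcp_rot: [-0.0, -0.285, 0.959, 0.0]
contact_force: [-1.1, -0.8, 0.2]
opening: 0.051
gripper_force: 0.0
```

Emit:
move_arm --pt "0 0 0" --pt "0 0 0" --pt "0 0 0" --pt "0 0 0" --pt "0 0 0" --spin '[0,0,0,0,0]' --claw '[-0.4,-0.4,-0.4,-0.4,-0.4]'

```text
time: 9.87
position: [0.5172, 0.0094, -0.026]
tcp_rot: [-0.0, -0.285, 0.959, 0.0]
contact_force: [-2.0, 0.3, 4.9]
opening: 0.0376
gripper_force: 59.9
```

Emit:
move_arm --pt "0 0 -0.1" --pt "0 0 -0.4" --pt "0 0 -0.7" --pt "0 0 -0.97" --pt "0 0 -0.97" --spin '[0,0,0,0,0]' --claw '[-1,-1,-1,-1,-1]'

```text
time: 10.28
position: [0.52, 0.0092, 0.0963]
tcp_rot: [0.004, -0.285, 0.959, -0.001]
contact_force: [1.1, -0.1, -0.0]
opening: 0.0378
gripper_force: 60.9
```

Emit:
move_arm --pt "-0.25 0.17 0" --pt "-0.5 0.34 0" --pt "-0.75 0.515 0" --pt "-0.75 0.515 0" --spin '[0,0,0,0]' --claw '[-1,-1,-1,-1]'

```text
time: 10.62
position: [0.5606, 0.1179, 0.0909]
tcp_rot: [0.001, -0.288, 0.958, 0.001]
contact_force: [-1.3, 2.2, -0.9]
opening: 0.0383
gripper_force: 60.9
```

Emit:
move_arm --pt "-0.25 0.17 0" --pt "-0.5 0.34 0" --pt "-0.75 0.515 0" --pt "-0.75 0.515 0" --pt "-0.75 0.515 0" --pt "-0.75 0.515 0" --pt "-0.75 0.515 0" --pt "-0.75 0.515 0" --pt "-0.75 0.515 0" --pt "-0.75 0.515 0" --pt "-0.75 0.515 0" --spin '[0.07,0.14,0.21,0.28,0.36,0.43,0.5,0.58,0.66,0.74,0.8]' --claw '[-1,-1,-1,-1,-1,-1,-1,-1,-1,-1,-1]'

```text
time: 11.53
position: [0.6004, 0.2113, 0.0909]
tcp_rot: [-0.0, 0.336, 0.942, 0.0]
contact_force: [-0.2, 0.2, -0.9]
opening: 0.0379
gripper_force: 60.8
```

Emit:
move_arm --pt "0 0 0" --pt "0 0 0" --pt "0 0 0" --pt "0 0 0" --pt "0 0 0" --pt "0 0 0" --pt "0 0 0" --pt "0 0 0" --pt "0 0 0" --pt "0 0 0" --pt "0 0 0" --pt "0 0 0" --spin '[0.07,0.14,0.21,0.28,0.36,0.43,0.5,0.58,0.66,0.74,0.785,0.785]' --claw '[-1,-1,-1,-1,-1,-1,-1,-1,-1,-1,-1,-1]'

```text
time: 12.53
position: [0.6003, 0.2115, 0.0905]
tcp_rot: [-0.0, 0.818, 0.575, 0.0]
contact_force: [-0.4, -0.1, -1.7]
opening: 0.0376
gripper_force: 60.8
```

Run:
```python
from h import *
import json
o,ty=tool();print(o['time'],o['position'],o['contact_force'],o['opening'],np.degrees(ty),o['joint_positions'].round(2))
c=bot.get_calibration('wrist');a=bot.read_camera('wrist')[:,:,::-1];cv2.imwrite('pics/w6f.png',a);cv2.imwrite('pics/w6.png',cv2.resize(a,(800,600),interpolation=cv2.INTER_CUBIC))
json.dump({k:v.tolist() for k,v in c.items()},open('w6.json','w'))
print(rel([.6006,.2117,.05],-.3424))
```

```text
12.5333 [0.60027177 0.21146195 0.090542  ] [-0.40792054 -0.12135322 -1.73965504] 0.03760141303799512 -19.741548576004515 [-0.94  0.85  0.85  1.69 -0.76  0.97 -0.14]
(array([0.004, 0.001, 0.337]), np.float64(0.002))
```

View pics/w6.png

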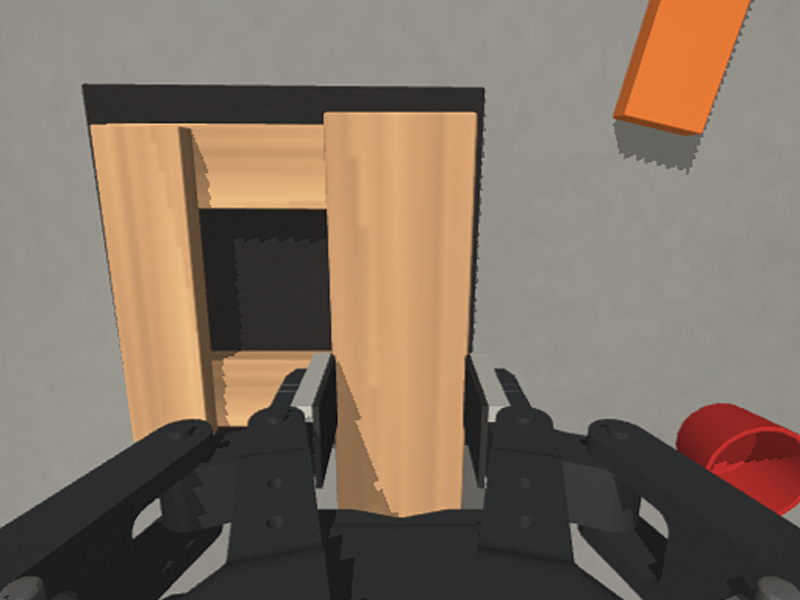

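The slat is held level over the gap. Mat corners are at (82,85) and (485,89), laid2's end corners at (90,125) and (180,127), and the held slat's end corners at (323,112) and (477,112). I'll refine the mat pose from these.

Run:
```python
from h import *
import json
c={k:np.array(v) for k,v in json.load(open('w6.json')).items()}
uv=np.array([(82,85),(485,89),(90,125),(180,127)])*.64
P=np.array([(-100,100,4),(100,100,4),(-80,80,34),(-40,80,34)])/1e3
v,r=fit(c,P,uv,[.544,.232,-.34]);print(v.round(4),np.degrees(v[2]),r.round(1).tolist())
w=unproj(c,np.array([(323,112),(477,112)])*.64,.1315);d=np.array([np.cos(v[2]+np.pi/2),np.sin(v[2]+np.pi/2),0])
print('held centre',w.mean(0)-.08*d,np.linalg.norm(w[0]-w[1]))
R=lambda a:np.array([[np.cos(a),-np.sin(a)],[np.sin(a),np.cos(a)]])
g=np.mean([v,[.5441,.2318,-.3424]],0);print(g)
for v in(v,g):
  for n,p in(('2',(.06,0)),('3a',(0,.06)),('3b',(0,-.06))):print(n,(v[:2]+R(v[2])@p).round(4),end=' ')
```

```text
[ 0.544   0.2318 -0.3523] -20.18630569030064 [[-0.9, 0.8], [-0.0, 0.3], [0.4, -0.1], [0.2, -1.0]]
held centre [0.59752733 0.20931191 0.1315    ] 0.03966033401480432
[ 0.54405633  0.23182151 -0.34735875]
2 [0.6003 0.2111] 3a [0.5647 0.2882] 3b [0.5233 0.1755] 2 [0.6005 0.2114] 3a [0.5645 0.2882] 3b [0.5236 0.1754]
```

Emit:
move_arm --pt "0.023 0.005 0.2" --pt "0.023 0.005 0.4" --pt "0.023 0.005 0.6" --pt "0.023 0.005 0.7" --pt "0.023 0.005 0.76" --pt "0.023 0.005 0.79" --pt "0.023 0.005 0.805" --pt "0.023 0.005 0.805" --spin '[0.004,0.004,0.004,0.004,0.004,0.004,0.004,0.004]' --claw '[-1,-1,-1,-1,-1,-1,-1,-1]'

```text
time: 13.25
position: [0.6025, 0.2134, -0.0058]
tcp_rot: [0.0, 0.819, 0.574, 0.0]
contact_force: [0.2, 0.8, -2.2]
opening: 0.038
gripper_force: 60.8
```

Emit:
move_arm --pt "0 0 0.006" --pt "0 0 0.012" --pt "0 0 0.012" --spin '[0,0,0]' --claw '[-1,-1,-1]'

```text
time: 13.5
position: [0.6026, 0.2135, -0.0069]
tcp_rot: [0.0, 0.819, 0.574, 0.001]
contact_force: [-2.4, 0.1, 6.5]
opening: 0.0375
gripper_force: 61.6
```

Emit:
move_arm --pt "0 0 0" --pt "0 0 0" --pt "0 0 0" --pt "0 0 0" --pt "0 0 -0.1" --pt "0 0 -0.4" --pt "0 0 -0.75" --pt "0 0 -0.95" --pt "0 0 -0.95" --spin '[0,0,0,0,0,0,0,0,0]' --claw '[-0.05,0.1,0.3,0.3,0.3,0.3,0.3,0.3,0.3]'

```text
time: 14.25
position: [0.6046, 0.2134, 0.1122]
tcp_rot: [0.001, 0.819, 0.574, 0.003]
contact_force: [0.1, -0.7, 0.8]
opening: 0.0555
gripper_force: 0.0
```

Run:
```python
from h import *
import json
o,ty=tool();print(o['time'],o['position'],o['contact_force'],o['opening'],np.degrees(ty))
c=bot.get_calibration('wrist');a=bot.read_camera('wrist')[:,:,::-1];cv2.imwrite('pics/w7f.png',a)
# wood mask top end of the new slat: column profile / row profile
hsv=cv2.cvtColor(a,cv2.COLOR_BGR2HSV);m=cv2.inRange(hsv,(5,60,90),(20,200,255))
v=np.array([.544,.2318,-.35]);R=np.array([[np.cos(v[2]),-np.sin(v[2])],[np.sin(v[2]),np.cos(v[2])]])
E=lambda p:np.r_[v[:2]+R@p[:2],p[2]]
print('expected corners (2nd layer, new)',[proj(c,E(np.array(p)))[0].round(1).tolist() for p in((.04,.08,.034),(.08,.08,.034),(.08,.0,.034))])
for y in(70,75,80,85,90,95,100,110,120,150,180):
    x=np.where(m[y])[0]; s=np.split(x,np.where(np.diff(x)>1)[0]+1); print(y,[(q[0],q[-1]) for q in s if len(q)>4])
```

```text
14.25 [0.6045548  0.21339333 0.11217285] [ 0.13645242 -0.68605943  0.84189249] 0.05551661199034643 -19.949822869996257
expected corners (2nd layer, new) [[226.9, 88.1], [279.0, 88.2], [277.1, 188.9]]
70 [(np.int64(381), np.int64(434))]
75 [(np.int64(377), np.int64(432))]
80 [(np.int64(378), np.int64(431))]
85 [(np.int64(389), np.int64(393)), (np.int64(395), np.int64(429))]
90 [(np.int64(70), np.int64(279)), (np.int64(415), np.int64(425))]
95 [(np.int64(71), np.int64(278))]
100 [(np.int64(71), np.int64(278))]
110 [(np.int64(72), np.int64(278))]
120 [(np.int64(74), np.int64(278))]
150 [(np.int64(78), np.int64(133)), (np.int64(228), np.int64(277))]
180 [(np.int64(82), np.int64(135)), (np.int64(229), np.int64(277))]
```

The new slat matches its expected edges to within a pixel. Next is slat M.

Emit:
move_arm --pt "-0.3 0.06 0" --pt "-0.6 0.12 0" --pt "-0.82 0.16 0" --pt "-0.82 0.16 0" --spin '[0,0,0,0]' --claw '[0,0,0,0]'

```text
time: 14.63
position: [0.5855, 0.1081, 0.1065]
tcp_rot: [0.001, 0.821, 0.571, -0.001]
contact_force: [0.0, 0.5, 0.9]
opening: 0.043
gripper_force: 0.0
```

Emit:
move_arm --pt "-0.3 0.06 0" --pt "-0.6 0.12 0" --pt "-0.82 0.16 0" --pt "-0.82 0.16 0" --spin '[0,0,0,0]' --claw '[0,0,0,0]'

```text
time: 14.97
position: [0.5698, 0.0094, 0.1065]
tcp_rot: [0.001, 0.821, 0.571, -0.001]
contact_force: [-0.3, -0.0, 0.5]
opening: 0.043
gripper_force: 0.0
```

Emit:
move_arm --pt "-0.3 0.06 0" --pt "-0.6 0.12 0" --pt "-0.82 0.16 0" --pt "-0.82 0.16 0" --spin '[0,0,0,0]' --claw '[0,0,0,0]'

```text
time: 15.3
position: [0.5542, -0.0893, 0.1065]
tcp_rot: [0.001, 0.821, 0.572, -0.001]
contact_force: [-0.1, -0.8, 0.3]
opening: 0.0427
gripper_force: 0.0
```

Emit:
move_arm --pt "-0.3 0.06 0" --pt "-0.6 0.12 0" --pt "-0.79 0.16 0" --pt "-0.79 0.16 0" --pt "-0.79 0.16 0" --pt "-0.79 0.16 0" --pt "-0.79 0.16 0" --pt "-0.79 0.16 0" --spin '[0.07,0.14,0.21,0.28,0.35,0.41,0.41,0.41]' --claw '[0,0,0,0,0,0,0,0]'

```text
time: 15.97
position: [0.5414, -0.179, 0.1057]
tcp_rot: [-0.0, 0.958, 0.287, -0.001]
contact_force: [1.0, -0.4, -0.4]
opening: 0.0426
gripper_force: 0.0
```

Run:
```python
from h import *
o,ty=tool();print(o['time'],o['position'],np.degrees(ty),o['joint_positions'].round(2),rel([.5397,-.1786,0],np.radians(-57.2)))
c=bot.get_calibration('wrist');a=bot.read_camera('wrist')[:,:,::-1];cv2.imwrite('pics/w8f.png',a)
hsv=cv2.cvtColor(a,cv2.COLOR_BGR2HSV);m=cv2.inRange(hsv,(5,60,90),(20,200,255))
d=np.array([np.cos(.5725),np.sin(.5725),0]);n=np.array([-d[1],d[0],0])
for nm,C in(('M',[.5397,-.1786,.046]),('R',[.5672,-.2323,.046])):
    print(nm,[proj(c,np.array(C)+k*.08*d+j*.0075*n)[0].round(1).tolist() for k in(-1,1) for j in(-1,1)])
for y in range(20,240,20):
    x=np.where(m[y])[0]; s=np.split(x,np.where(np.diff(x)>1)[0]+1); print(y,[(int(q[0]),int(q[-1])) for q in s if len(q)>4])
```

```text
15.9667 [ 0.54139132 -0.1789856   0.10566967] -56.621168301259125 [-0.41  0.81  0.99  1.86 -0.83  0.96 -0.02] (array([-0.01 , -0.01 ,  0.881]), np.float64(0.006))
M [[263.0, 283.0], [245.1, 282.8], [266.6, 82.2], [245.4, 82.0]]
R [[334.0, 289.9], [316.2, 289.7], [350.6, 91.9], [329.6, 91.6]]
20 []
40 []
60 []
80 []
100 [(246, 266), (321, 351)]
120 [(246, 266), (320, 350)]
140 [(246, 265), (321, 348)]
160 [(246, 265), (320, 346)]
180 [(246, 265), (318, 344)]
200 [(246, 265), (317, 343)]
220 [(246, 264), (315, 341)]
```

Emit:
move_arm --pt "-0.01 -0.01 0.3" --pt "-0.01 -0.01 0.6" --pt "-0.01 -0.01 0.8" --pt "-0.01 -0.01 0.88" --pt "-0.01 -0.01 0.88" --pt "-0.01 -0.01 0.88" --pt "-0.01 -0.01 0.88" --pt "-0.01 -0.01 0.88" --pt "-0.01 -0.01 0.88" --pt "-0.01 -0.01 0.88" --spin '[0,0,0,0,0,0,0,0,0,0]' --claw '[0,0,0,0,0,-1,-1,-1,-1,-1]'

```text
time: 16.85
position: [0.5407, -0.1795, 0.0022]
tcp_rot: [0.001, 0.958, 0.286, 0.001]
contact_force: [-1.6, -0.1, 7.5]
opening: 0.0133
gripper_force: 59.3
```

Emit:
move_arm --pt "0 0 -0.2" --pt "0 0 -0.4" --pt "0 0 -0.5" --pt "0 -0.15 -0.5" --pt "0 -0.3 -0.5" --pt "0 -0.3 -0.5" --spin '[0,0,0,0,0,0]' --claw '[-1,-1,-1,-1,-1,-1]'

```text
time: 17.35
position: [0.5192, -0.1462, 0.061]
tcp_rot: [-0.001, 0.958, 0.286, 0.0]
contact_force: [0.5, -0.0, -0.3]
opening: 0.0134
gripper_force: 59.0
```

Emit:
move_arm --pt "0.3 -0.3 0" --pt "0.5 -0.6 0" --pt "0.71 -0.87 0" --pt "0.71 -0.87 0.2" --pt "0.71 -0.87 0.4" --pt "0.71 -0.87 0.49" --pt "0.71 -0.87 0.52" --pt "0.71 -0.87 0.53" --spin '[0,0,0,0,0,0,0,0]' --claw '[-1,-1,-1,-1,-1,-1,-1,-1]'

```text
time: 18.02
position: [0.5343, -0.0161, -0.0029]
tcp_rot: [0.0, 0.959, 0.285, -0.0]
contact_force: [0.6, -0.1, -0.0]
opening: 0.0135
gripper_force: 58.9
```

Emit:
move_arm --pt "0 0 0.01" --pt "0 0 0.017" --pt "0 0 0.017" --spin '[0,0,0]' --claw '[-1,-1,-1]'

```text
time: 18.27
position: [0.5348, -0.0159, -0.0038]
tcp_rot: [0.0, 0.959, 0.285, 0.001]
contact_force: [-3.3, -0.2, 10.1]
opening: 0.0133
gripper_force: 60.3
```

Emit:
move_arm --pt "0 0 0" --pt "0 0 0" --pt "0 0 0" --pt "0 0 0" --pt "0 0 0" --pt "0 0 0.04" --pt "0 0 0.08" --pt "0 0 0.08" --spin '[0,0,0,0,0,0,0,0]' --claw '[-0.5,0,1,1,1,1,1,1]'

```text
time: 18.93
position: [0.5338, -0.0149, -0.0158]
tcp_rot: [-0.0, 0.958, 0.286, -0.001]
contact_force: [0.5, 0.7, -0.6]
opening: 0.0856
gripper_force: 0.0
```

Emit:
move_arm --pt "0 -0.12 0" --pt "0 -0.24 0" --pt "0 -0.29 0" --pt "0 -0.33 0" --pt "0 -0.37 0" --pt "0 -0.41 0" --pt "0 -0.45 0" --pt "0 -0.48 0" --pt "0 -0.48 0" --pt "0 -0.48 0" --pt "0 -0.48 0" --spin '[0,0,0,0,0,0,0,0,0,0,0]' --claw '[1,1,1,1,1,1,1,1,1,1,1]'

```text
time: 19.85
position: [0.5029, 0.0329, -0.0147]
tcp_rot: [0.0, 0.958, 0.285, 0.0]
contact_force: [0.0, 0.0, -0.0]
opening: 0.0857
gripper_force: 0.0
```

```bash
cat > prof.py <<'E'
from h import *
def prof(name,ys=range(10,300,10)):
    c=bot.get_calibration('wrist');a=bot.read_camera('wrist')[:,:,::-1];cv2.imwrite(f'pics/{name}.png',a)
    m=cv2.inRange(cv2.cvtColor(a,cv2.COLOR_BGR2HSV),(5,60,50),(20,200,255))
    for y in ys:
        x=np.where(m[y])[0]; s=np.split(x,np.where(np.diff(x)>2)[0]+1); s=[(int(q[0]),int(q[-1])) for q in s if len(q)>8]
        if s: print(y,s)
    return c
E
python3 - <<'E'
from prof import *
o,ty=tool();print(o['time'],o['position'],np.degrees(ty),o['contact_force'])
c=prof('w9')
p=o['position'];d=np.array([np.cos(ty+np.pi/2),np.sin(ty+np.pi/2),0]);n=np.array([np.cos(ty),np.sin(ty),0])
C=np.array([*p[:2],.015])+.0285*n
print('expect',[proj(c,C+k*d+j*n)[0].round(1).tolist() for k in(.08,0) for j in(-.02,.02)])
E
```

```text
19.85 [ 0.50289298  0.03294737 -0.01471871] -56.82739246808137 [ 0.02392487  0.04434004 -0.0024074 ]
10 [(0, 109)]
20 [(0, 98)]
30 [(0, 87)]
40 [(0, 76)]
50 [(0, 65)]
60 [(0, 54)]
70 [(0, 44), (281, 371)]
80 [(0, 33), (278, 370)]
90 [(0, 22), (278, 369)]
100 [(0, 11), (278, 369)]
110 [(278, 368)]
120 [(278, 367)]
130 [(277, 366)]
140 [(277, 365)]
150 [(277, 364)]
160 [(277, 363)]
170 [(277, 362)]
180 [(276, 361)]
190 [(276, 360)]
200 [(276, 359)]
210 [(276, 358)]
220 [(276, 357)]
230 [(275, 356)]
240 [(275, 352)]
250 [(275, 352)]
260 [(275, 351)]
270 [(275, 350)]
280 [(275, 352)]
290 [(274, 351)]
expect [[276.7, 65.5], [368.9, 65.4], [274.0, 236.4], [354.1, 236.4]]
```

Emit:
move_arm --pt "0 0.24 0" --pt "0 0.24 0" --pt "0 0.24 0.03" --pt "0 0.24 0.06" --pt "0 0.24 0.09" --pt "0 0.24 0.1" --pt "0 0.24 0.1" --pt "0 0.24 0.1" --pt "0 0.24 0.1" --pt "0 0.24 0.1" --pt "0 0.24 0.1" --spin '[0,0,0,0,0,0,0,0,0,0,0]' --claw '[1,1,0.5,0.2,0.2,0.2,0.2,-0.4,-0.4,-0.4,-0.4]'

```text
time: 20.82
position: [0.5184, 0.0093, -0.0264]
tcp_rot: [-0.0, 0.958, 0.286, 0.0]
contact_force: [-2.3, 1.0, 7.1]
opening: 0.038
gripper_force: 59.9
```

Emit:
move_arm --pt "0 0 -0.1" --pt "0 0 -0.4" --pt "0 0 -0.7" --pt "0 0 -0.98" --pt "0 0 -0.98" --spin '[0,0,0,0,0]' --claw '[-1,-1,-1,-1,-1]'

```text
time: 21.23
position: [0.5205, 0.0086, 0.0965]
tcp_rot: [0.001, 0.958, 0.285, 0.003]
contact_force: [1.6, 0.0, -0.9]
opening: 0.0381
gripper_force: 60.8
```

Emit:
move_arm --pt "0.2 -0.22 0" --pt "0.4 -0.43 0" --pt "0.6 -0.65 0" --pt "0.8 -0.87 0" --pt "0.8 -0.87 0" --spin '[0,0,0,0,0]' --claw '[-1,-1,-1,-1,-1]'

```text
time: 21.65
position: [0.542, 0.1563, 0.0908]
tcp_rot: [-0.001, 0.957, 0.289, 0.0]
contact_force: [-0.6, 1.1, -0.2]
opening: 0.0378
gripper_force: 60.8
```

Emit:
move_arm --pt "0.2 -0.22 0" --pt "0.4 -0.43 0" --pt "0.6 -0.65 0" --pt "0.8 -0.87 0" --pt "0.8 -0.87 0" --pt "0.8 -0.87 0" --pt "0.8 -0.87 0" --pt "0.8 -0.87 0" --pt "0.8 -0.87 0" --pt "0.8 -0.87 0" --spin '[0.07,0.14,0.21,0.28,0.36,0.43,0.5,0.59,0.59,0.59]' --claw '[-1,-1,-1,-1,-1,-1,-1,-1,-1,-1]'

```text
time: 22.48
position: [0.5648, 0.2888, 0.0912]
tcp_rot: [0.0, 0.985, -0.172, 0.0]
contact_force: [-0.8, 0.2, -0.1]
opening: 0.0381
gripper_force: 60.8
```

```bash
cat > place.py <<'E'
from prof import *
import sys
def chk(name,t):
    o,ty=tool();print(o['time'],o['position'],np.degrees(ty),o['contact_force'],o['opening'],'rel',rel([*t,.009],np.radians(-110)))
    c=prof(name,range(10,260,10))
    p=o['position'];d=np.array([np.cos(ty+np.pi/2),np.sin(ty+np.pi/2),0]);n=np.array([np.cos(ty),np.sin(ty),0])
    C=np.array([p[0],p[1],p[2]+.041])
    print('expect held',[proj(c,C+k*d+j*n)[0].round(1).tolist() for k in(.08,.03) for j in(-.02,.02)])
    v=np.array([.544,.2318,-.35]);R=np.array([[np.cos(v[2]),-np.sin(v[2])],[np.sin(v[2]),np.cos(v[2])]])
    print('crib corners',[proj(c,[*(v[:2]+R@q[:2]),q[2]])[0].round(1).tolist() for q in np.array([(.08,.08,.034),(.04,.08,.034),(.04,-.08,.034),(.08,-.08,.034)])])
E
python3 -c "
from place import *;chk('w10',(.5646,.2882))"
```

```text
22.4833 [0.5647747  0.28875032 0.09116291] -109.79866858994541 [-0.82182539  0.23672377 -0.05995771] 0.0381271348284579 rel (array([0.   , 0.005, 0.685]), np.float64(0.002))
70 [(206, 306)]
80 [(207, 305)]
90 [(207, 454)]
100 [(207, 452)]
110 [(208, 450)]
120 [(208, 449)]
130 [(209, 447)]
140 [(209, 303), (374, 432)]
150 [(209, 303), (373, 431)]
160 [(210, 302), (373, 429)]
170 [(210, 302), (371, 428)]
180 [(211, 301), (370, 426)]
190 [(211, 301), (369, 425)]
200 [(211, 301), (369, 424)]
210 [(212, 300), (368, 422)]
220 [(212, 300), (367, 421)]
230 [(214, 297), (366, 419)]
240 [(214, 297), (329, 425)]
250 [(215, 297), (334, 428)]
expect held [[203.5, 62.7], [303.6, 62.6], [208.4, 184.0], [299.2, 184.0]]
crib corners [[227.3, 80.2], [228.4, 137.8], [446.8, 138.7], [455.9, 81.2]]
```

```bash
python3 -c "
import cv2
m=cv2.inRange(cv2.cvtColor(cv2.imread('pics/w10.png'),cv2.COLOR_BGR2HSV),(5,60,50),(20,200,255))
print([(y,int(m[y,220:290].sum()/255)) for y in range(58,74)])
print([(y,int(m[y,320:440].sum()/255)) for y in range(76,92)])"
```

```text
[(58, 0), (59, 0), (60, 0), (61, 0), (62, 0), (63, 0), (64, 0), (65, 0), (66, 70), (67, 70), (68, 70), (69, 70), (70, 70), (71, 70), (72, 70), (73, 70)]
[(76, 0), (77, 0), (78, 0), (79, 0), (80, 0), (81, 70), (82, 120), (83, 120), (84, 120), (85, 120), (86, 120), (87, 120), (88, 120), (89, 120), (90, 120), (91, 120)]
```

Emit:
move_arm --pt "0.01 0.005 0.2" --pt "0.01 0.005 0.4" --pt "0.01 0.005 0.55" --pt "0.01 0.005 0.62" --pt "0.01 0.005 0.66" --pt "0.01 0.005 0.675" --pt "0.01 0.005 0.68" --pt "0.01 0.005 0.68" --spin '[0,0,0,0,0,0,0,0]' --claw '[-1,-1,-1,-1,-1,-1,-1,-1]'

```text
time: 23.2
position: [0.5663, 0.2881, 0.01]
tcp_rot: [-0.0, 0.985, -0.173, 0.0]
contact_force: [0.3, 0.2, 0.1]
opening: 0.0381
gripper_force: 60.8
```

Emit:
move_arm --pt "0 0 0.01" --pt "0 0 0.02" --pt "0 0 0.02" --spin '[0,0,0]' --claw '[-1,-1,-1]'

```text
time: 23.45
position: [0.5662, 0.2881, 0.0076]
tcp_rot: [-0.0, 0.985, -0.173, 0.0]
contact_force: [-1.6, 0.3, 7.2]
opening: 0.0382
gripper_force: 61.6
```

Emit:
move_arm --pt "0 0 0" --pt "0 0 0" --pt "0 0 0" --pt "0 0 0" --pt "0 0 -0.1" --pt "0 0 -0.4" --pt "0 0 -0.75" --pt "0 0 -0.85" --pt "0 0 -0.85" --spin '[0,0,0,0,0,0,0,0,0]' --claw '[-0.05,0.1,0.3,0.3,0.3,0.3,0.3,0.3,0.3]'

```text
time: 24.2
position: [0.5675, 0.2881, 0.1134]
tcp_rot: [-0.001, 0.985, -0.173, 0.002]
contact_force: [1.0, 0.1, 0.4]
opening: 0.0556
gripper_force: 0.0
```

Run:
```python
from prof import *
c=prof('w11',range(60,120,4))
v=np.array([.544,.2318,-.35]);R=np.array([[np.cos(v[2]),-np.sin(v[2])],[np.sin(v[2]),np.cos(v[2])]])
print('expected 3a',[proj(c,[*(v[:2]+R@q[:2]),q[2]])[0].round(1).tolist() for q in np.array([(.08,.08,.049),(.08,.04,.049),(.04,.08,.049),(.04,.04,.049)])])
```

```text
88 [(229, 438)]
92 [(229, 437)]
96 [(230, 437)]
100 [(230, 436)]
104 [(230, 435)]
108 [(230, 435)]
112 [(230, 434)]
116 [(230, 434)]
expected 3a [[228.9, 85.3], [284.1, 85.3], [229.9, 140.7], [282.8, 140.9]]
```

Emit:
move_arm --pt "0.1 0.28 0" --pt "0.2 0.56 0" --pt "0.3 0.82 0" --pt "0.3 0.82 0" --spin '[0,0,0,0]' --claw '[0,0,0,0]'

```text
time: 24.58
position: [0.5657, 0.1765, 0.1092]
tcp_rot: [0.001, 0.984, -0.177, 0.0]
contact_force: [-0.0, -0.5, 1.1]
opening: 0.0426
gripper_force: 0.0
```

Emit:
move_arm --pt "0.1 0.28 0" --pt "0.2 0.56 0" --pt "0.3 0.82 0" --pt "0.3 0.82 0" --spin '[0,0,0,0]' --claw '[0,0,0,0]'

```text
time: 24.92
position: [0.5659, 0.072, 0.1093]
tcp_rot: [0.001, 0.984, -0.177, 0.0]
contact_force: [-0.6, -0.4, 0.3]
opening: 0.043
gripper_force: 0.0
```

Emit:
move_arm --pt "0.1 0.28 0" --pt "0.2 0.56 0" --pt "0.3 0.82 0" --pt "0.3 0.82 0" --spin '[0,0,0,0]' --claw '[0,0,0,0]'

```text
time: 25.25
position: [0.566, -0.0327, 0.1093]
tcp_rot: [0.001, 0.984, -0.176, 0.0]
contact_force: [0.8, -2.0, 0.3]
opening: 0.0424
gripper_force: 0.0
```

Emit:
move_arm --pt "0.1 0.28 0" --pt "0.2 0.56 0" --pt "0.3 0.82 0" --pt "0.3 0.82 0" --spin '[0,0,0,0]' --claw '[0,0,0,0]'

```text
time: 25.58
position: [0.566, -0.1375, 0.1093]
tcp_rot: [0.001, 0.984, -0.176, 0.0]
contact_force: [-0.6, -1.1, -0.6]
opening: 0.0427
gripper_force: 0.0
```

Emit:
move_arm --pt "0.1 0.28 0" --pt "0.2 0.56 0" --pt "0.3 0.8 0" --pt "0.3 0.8 0" --pt "0.3 0.8 0" --pt "0.3 0.8 0" --pt "0.3 0.8 0" --pt "0.3 0.8 0" --pt "0.3 0.8 0" --pt "0.3 0.8 0" --spin '[-0.07,-0.14,-0.21,-0.28,-0.36,-0.43,-0.5,-0.59,-0.59,-0.59]' --claw '[0,0,0,0,0,0,0,0,0,0]'

```text
time: 26.42
position: [0.5682, -0.2334, 0.1087]
tcp_rot: [-0.0, 0.959, 0.284, 0.0]
contact_force: [0.0, 0.8, -0.7]
opening: 0.0426
gripper_force: 0.0
```

Run:
```python
from prof import *
o,ty=tool();print(o['time'],o['position'],np.degrees(ty),o['joint_positions'].round(2),rel([.5672,-.2323,.001],np.radians(-57.4)))
c=prof('w12',range(60,260,20))
d=np.array([np.cos(.568),np.sin(.568),0]);n=np.array([-d[1],d[0],0])
print([proj(c,np.array([.5672,-.2323,.046])+k*.08*d+j*.0075*n)[0].round(1).tolist() for k in(-1,1) for j in(-1,1)])
```

```text
26.4167 [ 0.56824775 -0.2333785   0.10872975] -56.95938012720255 [-0.27  0.83  0.92  1.74 -0.78  0.99 -0.03] (array([-0.002, -0.012,  0.898]), np.float64(0.005))
100 [(247, 267)]
120 [(247, 267)]
140 [(247, 266)]
160 [(247, 266)]
180 [(247, 266)]
200 [(247, 265)]
220 [(247, 265)]
240 [(247, 265)]
[[262.8, 280.2], [245.1, 280.1], [266.0, 81.2], [245.0, 81.0]]
```

Emit:
move_arm --pt "0 -0.008 0.3" --pt "0 -0.008 0.6" --pt "0 -0.008 0.8" --pt "0 -0.008 0.9" --pt "0 -0.008 0.9" --pt "0 -0.008 0.9" --pt "0 -0.008 0.9" --pt "0 -0.008 0.9" --pt "0 -0.008 0.9" --pt "0 -0.008 0.9" --spin '[0,0,0,0,0,0,0,0,0,0]' --claw '[0,0,0,0,0,-1,-1,-1,-1,-1]'

```text
time: 27.3
position: [0.5686, -0.2334, 0.0026]
tcp_rot: [0.001, 0.958, 0.285, 0.001]
contact_force: [-0.5, 0.1, 6.5]
opening: 0.0129
gripper_force: 60.3
```

Emit:
move_arm --pt "0 0 -0.2" --pt "0 0 -0.4" --pt "0 0 -0.5" --pt "0 -0.2 -0.5" --pt "0 -0.5 -0.5" --pt "0 -0.85 -0.5" --pt "0 -0.85 -0.5" --pt "0 -0.85 -0.5" --spin '[0,0,0,0,0,0,0,0]' --claw '[-1,-1,-1,-1,-1,-1,-1,-1]'

```text
time: 27.97
position: [0.5117, -0.1452, 0.0614]
tcp_rot: [-0.001, 0.958, 0.287, 0.001]
contact_force: [0.5, -0.3, -0.8]
opening: 0.0132
gripper_force: 59.4
```

Emit:
move_arm --pt "0.3 -0.3 0" --pt "0.5 -0.6 0" --pt "0.75 -0.83 0" --pt "0.75 -0.83 0.2" --pt "0.75 -0.83 0.4" --pt "0.75 -0.83 0.49" --pt "0.75 -0.83 0.52" --pt "0.75 -0.83 0.525" --spin '[0,0,0,0,0,0,0,0]' --claw '[-1,-1,-1,-1,-1,-1,-1,-1]'

```text
time: 28.63
position: [0.5329, -0.0164, -0.0021]
tcp_rot: [0.0, 0.959, 0.285, -0.0]
contact_force: [-0.1, -0.1, 0.1]
opening: 0.0134
gripper_force: 59.4
```

Emit:
move_arm --pt "0 0 0.01" --pt "0 0 0.02" --pt "0 0 0.02" --spin '[0,0,0]' --claw '[-1,-1,-1]'

```text
time: 28.88
position: [0.5335, -0.0158, -0.0034]
tcp_rot: [0.0, 0.959, 0.285, 0.001]
contact_force: [-1.1, -3.0, 7.3]
opening: 0.0132
gripper_force: 60.3
```

Emit:
move_arm --pt "0 0 0" --pt "0 0 0" --pt "0 0 0" --pt "0 0 0" --pt "0 0 0" --pt "0 0 0.04" --pt "0 0 0.085" --pt "0 0 0.085" --spin '[0,0,0,0,0,0,0,0]' --claw '[-0.5,0,1,1,1,1,1,1]'

```text
time: 29.55
position: [0.5322, -0.0148, -0.0159]
tcp_rot: [-0.0, 0.958, 0.286, -0.001]
contact_force: [-0.2, 0.3, 0.1]
opening: 0.0856
gripper_force: 0.0
```

Emit:
move_arm --pt "0 -0.12 0" --pt "0 -0.24 0" --pt "0 -0.29 0" --pt "0 -0.33 0" --pt "0 -0.37 0" --pt "0 -0.41 0" --pt "0 -0.45 0" --pt "0 -0.48 0" --pt "0 -0.48 0" --pt "0 -0.48 0" --pt "0 -0.48 0" --spin '[0,0,0,0,0,0,0,0,0,0,0]' --claw '[1,1,1,1,1,1,1,1,1,1,1]'

```text
time: 30.47
position: [0.5014, 0.0331, -0.0147]
tcp_rot: [0.0, 0.958, 0.285, 0.0]
contact_force: [0.5, 0.2, 0.7]
opening: 0.0854
gripper_force: 0.0
```

Run:
```python
from prof import *
o,ty=tool();print(o['time'],o['position'],np.degrees(ty),o['contact_force'])
c=prof('w13',list(range(56,80,2))+list(range(80,260,40)))
p=o['position'];d=np.array([np.cos(ty+np.pi/2),np.sin(ty+np.pi/2),0]);n=np.array([np.cos(ty),np.sin(ty),0])
C=np.array([*p[:2],.015])+.0285*n
print('expect',[proj(c,C+k*d+j*n)[0].round(1).tolist() for k in(.08,0) for j in(-.02,.02)])
```

```text
30.4667 [ 0.50137767  0.03308991 -0.01473574] -56.825757100071684 [0.50043634 0.15661745 0.73398478]
56 [(0, 57)]
58 [(0, 55)]
60 [(0, 53)]
62 [(0, 51)]
64 [(0, 49)]
66 [(0, 46)]
68 [(0, 44), (282, 371)]
70 [(0, 42), (280, 372)]
72 [(0, 40), (279, 371)]
74 [(0, 38), (279, 371)]
76 [(0, 36), (279, 371)]
78 [(0, 33), (279, 371)]
80 [(0, 31), (279, 371)]
120 [(278, 367)]
160 [(277, 363)]
200 [(276, 359)]
240 [(275, 352)]
expect [[276.6, 65.4], [368.9, 65.4], [274.0, 236.4], [354.1, 236.4]]
```

Emit:
move_arm --pt "0 0.24 0" --pt "0 0.24 0" --pt "0 0.24 0.03" --pt "0 0.24 0.06" --pt "0 0.24 0.09" --pt "0 0.24 0.1" --pt "0 0.24 0.1" --pt "0 0.24 0.1" --pt "0 0.24 0.1" --pt "0 0.24 0.1" --pt "0 0.24 0.1" --spin '[0,0,0,0,0,0,0,0,0,0,0]' --claw '[1,1,0.5,0.2,0.2,0.2,0.2,-0.4,-0.4,-0.4,-0.4]'

```text
time: 31.43
position: [0.5169, 0.0094, -0.0264]
tcp_rot: [-0.0, 0.958, 0.286, 0.0]
contact_force: [-3.3, 0.8, 6.2]
opening: 0.0383
gripper_force: 59.9
```

Emit:
move_arm --pt "0 0 -0.1" --pt "0 0 -0.4" --pt "0 0 -0.7" --pt "0 0 -0.98" --pt "0 0 -0.98" --spin '[0,0,0,0,0]' --claw '[-1,-1,-1,-1,-1]'

```text
time: 31.85
position: [0.519, 0.0087, 0.0964]
tcp_rot: [0.001, 0.958, 0.285, 0.003]
contact_force: [1.2, -0.4, -0.7]
opening: 0.038
gripper_force: 60.9
```

Emit:
move_arm --pt "0.2 -0.28 0" --pt "0.4 -0.56 0" --pt "0.4 -0.56 0" --pt "0.4 -0.56 0" --spin '[0,0,0,0]' --claw '[-1,-1,-1,-1]'

```text
time: 32.18
position: [0.5201, 0.094, 0.0912]
tcp_rot: [-0.0, 0.958, 0.288, -0.0]
contact_force: [-0.1, -0.5, -0.9]
opening: 0.0382
gripper_force: 60.9
```

Emit:
move_arm --pt "0.2 -0.28 0" --pt "0.4 -0.56 0" --pt "0.4 -0.56 0" --pt "0.4 -0.56 0" --pt "0.4 -0.56 0" --pt "0.4 -0.56 0" --pt "0.4 -0.56 0" --pt "0.4 -0.56 0" --pt "0.4 -0.56 0" --pt "0.4 -0.56 0" --spin '[0.07,0.14,0.21,0.28,0.36,0.43,0.5,0.59,0.59,0.59]' --claw '[-1,-1,-1,-1,-1,-1,-1,-1,-1,-1]'

```text
time: 33.02
position: [0.5238, 0.1733, 0.0911]
tcp_rot: [0.0, 0.985, -0.172, 0.0]
contact_force: [-0.2, -0.0, -1.4]
opening: 0.038
gripper_force: 60.9
```

```bash
python3 -c "
from place import *;chk('w14',(.5235,.1755))
m=cv2.inRange(cv2.cvtColor(cv2.imread('pics/w14.png'),cv2.COLOR_BGR2HSV),(5,60,50),(20,200,255))
print([(y,int(m[y,220:290].sum()/255)) for y in range(58,74)])"
```

```text
33.0167 [0.52377708 0.17327786 0.0910616 ] -109.86135994398452 [-0.22034703 -0.0356698  -1.40759696] 0.03804199769525875 rel (array([-0.008, -0.017,  0.684]), np.float64(0.002))
70 [(207, 305)]
80 [(39, 105), (207, 305)]
90 [(40, 305)]
100 [(42, 304)]
110 [(44, 304)]
120 [(45, 303)]
130 [(47, 303)]
140 [(49, 128), (184, 197), (209, 303)]
150 [(50, 129), (210, 302)]
160 [(52, 130), (210, 302)]
170 [(54, 131), (210, 301)]
180 [(55, 132), (211, 301)]
190 [(57, 133), (211, 301)]
200 [(59, 134), (211, 300)]
210 [(60, 135), (212, 300)]
220 [(62, 136), (212, 299)]
230 [(64, 137), (214, 298)]
240 [(66, 183), (215, 297)]
250 [(67, 178), (215, 297)]
expect held [[203.5, 62.6], [303.7, 62.6], [208.4, 184.0], [299.2, 183.9]]
crib corners [[52.1, 81.2], [61.0, 138.8], [279.5, 139.5], [280.8, 82.0]]
[(58, 0), (59, 0), (60, 0), (61, 0), (62, 0), (63, 0), (64, 70), (65, 70), (66, 70), (67, 70), (68, 70), (69, 70), (70, 70), (71, 70), (72, 70), (73, 70)]
```

Emit:
move_arm --pt "0 -0.015 0.2" --pt "0 -0.015 0.4" --pt "0 -0.015 0.55" --pt "0 -0.015 0.62" --pt "0 -0.015 0.66" --pt "0 -0.015 0.68" --pt "0 -0.015 0.69" --pt "0 -0.015 0.699" --pt "0 -0.015 0.699" --spin '[0,0,0,0,0,0,0,0,0]' --claw '[-1,-1,-1,-1,-1,-1,-1,-1,-1]'

```text
time: 33.82
position: [0.5248, 0.176, 0.0076]
tcp_rot: [-0.0, 0.985, -0.173, 0.0]
contact_force: [0.9, -1.0, 0.7]
opening: 0.0382
gripper_force: 61.1
```

Emit:
move_arm --pt "0 0 0" --pt "0 0 0" --pt "0 0 0" --pt "0 0 0" --pt "0 0 -0.1" --pt "0 0 -0.4" --pt "0 0 -0.75" --pt "0 0 -0.95" --pt "0 0 -0.95" --pt "0 0 -0.95" --spin '[0,0,0,0,0,0,0,0,0,0]' --claw '[-0.05,0.1,0.3,0.3,0.3,0.3,0.3,0.3,0.3,0.3]'

```text
time: 34.65
position: [0.5248, 0.1762, 0.1226]
tcp_rot: [-0.001, 0.985, -0.173, 0.001]
contact_force: [0.6, -0.4, -0.4]
opening: 0.0555
gripper_force: 0.0
```

Emit:
move_arm --pt "-0.2 0.2 -0.2" --pt "-0.4 0.4 -0.4" --pt "-0.6 0.6 -0.6" --pt "-0.8 0.8 -0.8" --pt "-0.95 0.95 -0.95" --pt "-0.95 0.95 -0.95" --pt "-0.95 0.95 -0.95" --spin '[0,0,0,0,0,0,0]' --claw '[0.3,0.3,0.3,0.3,0.3,0.3,0.3]'

```text
time: 35.23
position: [0.3767, 0.1068, 0.2357]
tcp_rot: [-0.002, 0.985, -0.173, -0.001]
contact_force: [0.3, -1.1, 1.1]
opening: 0.0553
gripper_force: 0.0
```

Run:
```python
from h import *
c=bot.get_calibration('top');print(bot.get_obs()['position'])
a=bot.read_camera('top')[:,:,::-1];s=bot.read_camera('scene')[:,:,::-1]
v=np.array([.544,.2318,-.35]);R=np.array([[np.cos(v[2]),-np.sin(v[2])],[np.sin(v[2]),np.cos(v[2])]])
def draw(im,n,x0,y0,w,h,k):
    c=bot.get_calibration(n);im=cv2.resize(im[y0:y0+h,x0:x0+w],None,fx=k,fy=k,interpolation=cv2.INTER_CUBIC)
    for cx,cy,lx,ly,z in((.06,0,.02,.08,.034),(0,.06,.08,.02,.049),(0,-.06,.08,.02,.049)):
        q=np.array([(cx+i*lx,cy+j*ly) for i,j in((1,1),(1,-1),(-1,-1),(-1,1))])
        p=proj(c,np.c_[q@R.T+v[:2],np.full(4,z)]);p=((p-[x0,y0]+.5)*k).astype(int)
        cv2.polylines(im,[p],True,(0,255,0),1)
    return im
cv2.imwrite('pics/end.png',np.hstack([draw(a,'top',145,135,96,96,4),draw(s,'scene',276,140,96,96,4)]))
```

```text
[0.3766982  0.10677234 0.23568332]
```

View pics/end.png

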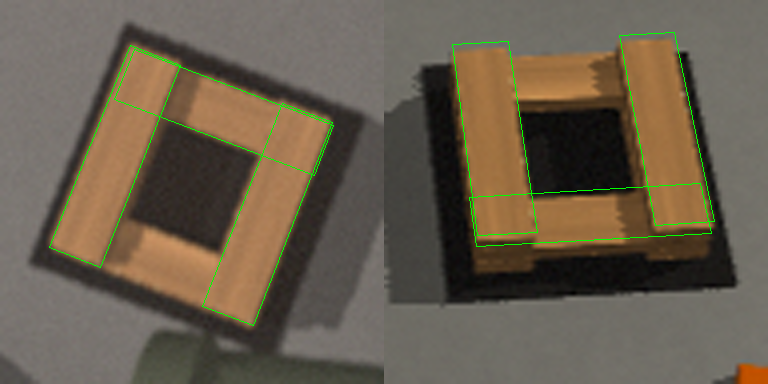

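The final picture shows the finished crib. All three new slats lie flat on their expected outlines, corners in the top crop at (130,45), (50,247), (333,123) and (253,325), and the arm is clear.

```bash
python3 -c "
from station import bot
print(bot.job_done())"
```

```text
the job is handed in; nothing more can be done
None
```

The crib is finished and handed in: the last camera check showed all three rack slats flat on their target outlines within a few millimetres, though the hand-in returned no verdict.

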